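# Stack two ward totes the way round that they stand, with the tall bottle on top

## Task

Stack the second tote on the packed one for the ward round: turn it so that the orange bars are at opposite ends (the other way round it nests and crushes the vials), hook the toes of its orange-end feet under the packed tote's two noses, then lower its other end gently until it stands level on all four feet. The tall dropper bottle will not fit between the totes, so it must end up standing upright in the upper tote, while the three vials stay standing in the lower one. Do not let the bottle or a vial fall over, do not drop the tote or press it on the vials, and leave the other things on the table alone.

Things in the scene. Friction and masses are not known exactly. Their poses are not given: they have to be found in the camera images.
- packed_tote: packed tote: small grey stack-and-nest tote, open on top, 186 mm long (x, over its bars), 134 wide (y), 74 high, loose on the table, 0.17 kg, holding three vials and a tall bottle. Origin: centre of its underside (foot level); x points to the end with the orange grip bar (the other bar is dark grey), z up. Walls 3 mm, leaning outward; inner floor 14 mm up. Its bars, feet and ledges are those of the second tote
- packed_tote_nose_a (a point): lower front edge of one of the packed tote's two noses. Inside each long wall are two dark ledges 63 mm up, y = +-45 to +-59 mm, each with a 4 mm lip along its inner side (outer face at y = +-45). The grey-end ledges (x -40 to -66.5) have a stop at x = -66.5 with a 3 mm thick nose from it to x = -61.5, 6 mm over the ledge. The others (x +20 to +37.5) end in a 4 mm high back lip at +37.5
- empty_tote_mid (a point): centre of the second, empty tote (37 mm above its underside and below its rim), loose on the table; make, size and axes as the packed tote: x points to its own orange bar. 0.12 to 0.22 kg; held firmly by one bar it stays in line within 1 degree. Set on with the orange bars at the same end it misses the ledges and drops inside (nests); with them at opposite ends its feet meet the ledges (stacks)
- empty_tote: the second tote again, origin at the centre of its underside. Feet 11 mm high, y = +-46.5 to +-54: heels at x -36 to -24; orange-end feet at x 48 to 60, each with a 3.5 mm high toe from x 60 to 65. Stacked, centres in line, it stands 63 mm above the packed tote's origin, toes 3.5 mm under the noses, heels in front of the back lips; 1.5 mm of play along and across. Straight down, toes land on the noses
- empty_tote_orange_bar (a point): centre of the second tote's orange grip bar: upright-sided, 10 mm thick (along the tote's x), 64 mm long (y), 22 mm high, top level with the rim; its centre is 63 mm above the tote's underside and 88 mm from its middle. Pinch it across its thickness, one finger inside the tote, one outside; the end wall is upright above 40 mm and leans inward below that
- empty_tote_grey_bar (a point): centre of the second tote's dark grey grip bar, the same bar at the other end (x = -88 mm)
- packed_tote_grey_bar (a point): centre of the packed tote's dark grey grip bar (x = -88, z = 63 mm in its frame); the second tote's orange bar belongs above it
- dropper_bottle_mid (a point): centre (65 mm up) of a slim amber glass dropper bottle, white label, black cap and bulb: 130 mm tall, body 38 mm across and straight from 3 to 98 mm up, cap 26 mm, z up along it. Top-heavy, 0.055 to 0.09 kg, centre of mass about 65 mm up: it tips at about 15 degrees. At the start it stands in the packed tote among the vials, 70 mm above the rim
- dropper_bottle: the same bottle, its origin at the centre of its underside
- vial_1_mid (a point): a small glass vial, brown with a blue cap, 26 mm across and 53 mm tall, standing in the packed tote (wholly below the rim); the point lies 26 mm above its underside, z up. It stays where it is
- vial_1: the same vial, origin at the centre of its underside
- vial_2_mid (a point): a small glass vial, clear with a red cap, 26 mm across and 53 mm tall, standing in the packed tote (wholly below the rim); the point lies 26 mm above its underside, z up. It stays where it is
- vial_2: the same vial, origin at the centre of its underside
- vial_4_mid (a point): a small glass vial, clear with a dark grey cap, 26 mm across and 49 mm tall, standing in the packed tote (wholly below the rim); the point lies 26 mm above its underside, z up. It stays where it is
- vial_4: the same vial, origin at the centre of its underside
- carton_b_mid (a point): a bystander lying on the table: medicine carton, mainly red and white, 95x46x28 mm (other clutter is fixed and lies only at the sides, beyond y = +0.40 or -0.33 m, and far back, beyond x = 0.83 m); the point lies 10 mm above its underside. Leave it alone
- cream_tube_mid (a point): a bystander lying on the table: white cream tube, 30x82x20 mm; the point lies 10 mm above its underside. Leave it alone
- syringe_a_mid (a point): a bystander lying on the table: empty syringe with orange needle cap, 18x120x18 mm; the point lies 10 mm above its underside. Leave it alone

How it is judged:
By the outcome, as a careful person would: the job done as asked, in the order asked, and still so for the second after the job is handed in, with the robot touching nothing.
It also fails if it takes over 72 s, if anything falls off the work surface, if the arm or the gripper's body presses on something with over 40 N, if the wrist force passes 120 N, or if a joint passes its speed limit or range.

## Robot

A 7-joint arm with a two-finger parallel gripper is mounted at the origin on a cart in front of the work surface, level with it; the furniture and walls round the work are solid. World frame = base frame: x ahead of the robot, y to its left, z up, the work surface at z = 0. Lengths are in m, angles in rad, forces in N, time in s.
With the tool pointing down it reaches from about 0.4 to 0.85 m from the base axis. Payload 4.5 kg.
Tool frame: the origin (TCP) lies midway between the tips of the shut fingers; the grasp point (between the pads) lies behind it (r.grip_point_offset is the z of the grasp point in the tool frame, in m); z points along the fingers, y is the line along which they close (so a half turn about z gives the same grasp; the last joint's range is limited). The gripper opens to 88 mm and grips with 3 to 60 N. Pads are 18 mm wide; open, the fingers measure 123 mm over their backs; the gripper's body (75 mm by 187 mm) begins 45 mm behind the grasp point.
Start: joints at [-1.109, 0.689, -0.195, 1.565, 0.157, 0.902, -0.215], TCP at [0.259, 0.569, 0.239] pointing down, gripper open.
Joint ranges: [-3.01, 3.01], [-0.46, 2.08], [-1.47, 1.51], [0.13, 2.56], [-1, 4.14], [0.04, 2.09], [-2.66, 2.66]. Speed limits (rad/s): [2.57, 2.57, 3.14, 3.14, 3.14, 3.14, 3.14].

## Interface

Orientations are given as a unit quaternion [x, y, z, w].
In Python, from plant import r, optics, workorder gives the robot as it stands.
- The arm moves only by the shell command python3 -m creep 'ROWS' [FORCE]. ROWS is JSON, a list of rows, each an object of numbers: "grip": the gripper command: -1 is shut, 1 is fully open, values between are in proportion; "tx", "ty", "tz": the shift along the tool's x, y, z in cm; "spin": the turn about the tool's z in degrees. In form: [{"grip": .., "tx": .., "ty": .., "tz": .., "spin": ..}, ...]. A call has 1 to 8 rows; each row shifts and turns the commanded pose from where the row before left it, along the tool's axes as they then stand; what a row does not reach is not made up. A row lasts 1/12 s, in which the tool goes at most 41.7 mm and 7.16 degrees, less where a joint would pass 70% of its speed; a pose out of reach is approached as far as the arm can. A call with a gripper value outside its range is refused whole. The fingers move at their own pace and stop on an object; FORCE is the grip in N (left out, the last holds). Time passes only in rows, so rows that do not move let the fingers close. It gives the time, the measured TCP pose, the force, the opening and the grip force at its end, in the units of the state.
- r.get_state(): the state, without advancing time (a new reading comes with each control period).
- optics.snapshot(name): name is "scene" or "top" or "wrist"; returns (picture, depth): 384x512x3 uint8, red, green, blue; 384x512 float32, m along the optical axis (not along the pixel's ray), 0 where there is no reading.
- optics.get_calibration(name): a dict with "fx", "fy", "cx", "cy" (pixels), "extrinsics" (4x4, takes a point from world to camera coordinates). Camera axes: x right, y down, z forward; pixel columns grow to the right and rows downward; lengths in m; the calibration is good to about 2 mm. A picture is of the moment at which its call begins: read the wrist's pose just before it. get_calibration takes no time and is no camera call; for the wrist camera it gives the pose at the moment of the call.
- workorder.finish_job(): hands the job in; it is judged then, once.
The state is a dict: "clock": time; "q": joint angles; "qd": joint speeds; "joint_torque": joint torques, N m; "tool_pos": TCP position; "eef_rot": TCP orientation; "contact_force": force on the tool from outside, world axes, zero at the start; "moment": the same for the moment, N m; "opening": opening from 0.0 (shut) to 1.0 (fully open); "finger_force": force on a finger pad.
Only numpy, scipy, OpenCV 4.12 (cv2) and the standard library are available. Lean on these libraries where they do the work, as an engineer would, in place of code of your own. Each camera call takes 0.05 s, during which the arm holds its last target. There are 200 camera calls.

## Working session

There is one attempt and no reset: what is moved stays moved. The work goes in short steps, Python scripts to look and compute and a shell command to move; the robot and the scene stay as the last step left them, time stands still between calls to the robot, and variables do not carry over. Pictures are saved under pics/ and viewed, at most 10 in all, crops included, and the job is handed in when it is done.

```bash
ls; mkdir -p pics; python3 - <<'E'
from plant import r, optics
import cv2, numpy as np
s=r.get_state(); print(s['tool_pos'],s['eef_rot'],s['opening'],s['clock'],r.grip_point_offset)
for n in ['scene','top']:
    p,d=optics.snapshot(n); cv2.imwrite(f'pics/{n}0.png',p[:,:,::-1]); np.savez(f'{n}0.npz',p=p,d=d)
    c=optics.get_calibration(n); print(n,c['fx'],c['cx'],c['cy'],np.round(c['extrinsics'],3).tolist())
a=[cv2.imread(f'pics/{n}0.png') for n in ['scene','top']]
E
```

```text
pics
[0.25908454 0.56809379 0.23790106] [ 2.12238031e-01  9.77217577e-01 -8.98836820e-04 -1.31021577e-04] 0.9960182401229509 0.0 -0.0187
scene 415.999824598784 257.0500631921461 199.41815827291035 [[0.535, -0.845, -0.002, -0.262], [-0.633, -0.399, -0.663, 0.429], [0.559, 0.355, -0.749, 0.629], [0.0, 0.0, 0.0, 1.0]]
top 478.2712874555278 255.1900574758 192.0493352602538 [[-0.022, -1.0, -0.006, 0.051], [-0.991, 0.022, -0.134, 0.574], [0.134, 0.003, -0.991, 1.009], [0.0, 0.0, 0.0, 1.0]]
```

View pics/top0.png

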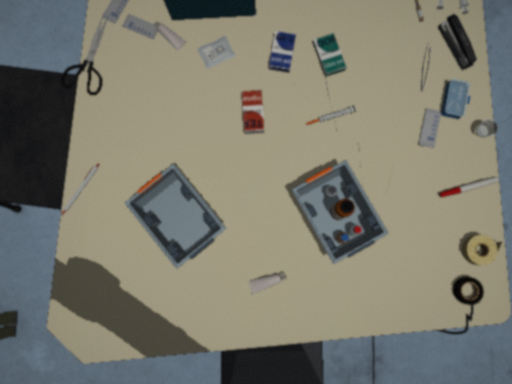

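View pics/scene0.png

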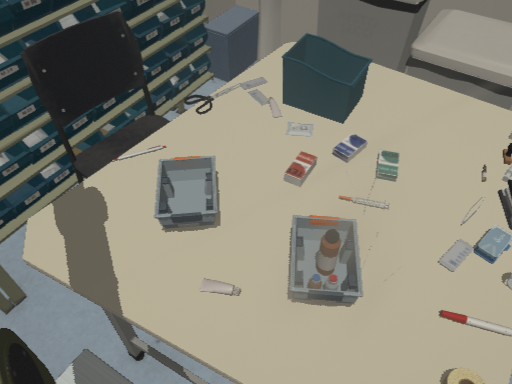

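The top view shows both totes with their orange bars at upper left: the empty one near (175,215), the packed one near (337,212) with the bottle at (345,207). Next I fit the rims and objects from the depth data.

```bash
cat > h.py <<'E'
import numpy as np, cv2
from plant import r, optics
def cloud(n, snap=None):
    c=optics.get_calibration(n)
    p,d=optics.snapshot(n) if snap is None else snap
    v,u=np.mgrid[:384,:512]
    P=np.stack([(u-c['cx'])/c['fx']*d,(v-c['cy'])/c['fy']*d,d],-1)
    E=np.array(c['extrinsics']); W=(P-E[:3,3])@E[:3,:3]
    W[d==0]=np.nan
    return p,W,c
def hsv(p): return cv2.cvtColor(p,cv2.COLOR_RGB2HSV)
def rect(xy):
    (cx,cy),(w,h),a=cv2.minAreaRect((xy*1000).astype(np.float32))
    if w<h: w,h,a=h,w,a+90
    return cx,cy,w,h,a
def ray(n,u,v,z):
    c=optics.get_calibration(n);E=np.array(c['extrinsics'])
    dr=np.array([(u-c['cx'])/c['fx'],(v-c['cy'])/c['fy'],1])@E[:3,:3]
    o=-E[:3,:3].T@E[:3,3]
    return o+dr*(z-o[2])/dr[2]
E
python3 - <<'E'
from h import *
for n in ['top','scene']:
    f=np.load(f'{n}0.npz'); p,W,c=cloud(n,(f['p'],f['d'])); H=hsv(p).astype(int)
    x,y,z=W[...,0],W[...,1],W[...,2]
    t=(abs(x-.5)<.1)&(z<.02); print(n,'table z',np.nanmedian(z[t]),np.nanstd(z[t]))
    for nm,y0,y1 in [('empty',.1,.4),('packed',-.25,.08)]:
        m=(z>.066)&(z<.084)&(y>y0)&(y<y1)&(x>.25)&(x<.65)
        k,l,st,ce=cv2.connectedComponentsWithStats(m.astype(np.uint8),connectivity=8)
        i=1+np.argmax(st[1:,4]); m=l==i
        print(nm,m.sum(),'z',np.median(z[m]),'rect',np.round(rect(W[m][:,:2]),1))
        mm=(z>.03)&(z<.09)&(y>y0)&(y<y1)&(x>.25)&(x<.65)
        o=mm&(H[...,0]<16)&(H[...,1]>140)&(H[...,2]>100)&(z>.066)
        if o.sum(): print(' orange',o.sum(),np.round(np.median(W[o],0),4))
    b=(z>.09)&(y>-.25)&(y<.08)&(x>.25)&(x<.65)
    print('bottle pts',b.sum(),np.round(np.nanmedian(W[b],0),4),np.nanmax(z[b]))
    b2=b&(z>.135)
    if b2.sum(): print('bulb',b2.sum(),np.round(W[b2].mean(0),4))
    ins=(y>-.25)&(y<.08)&(x>.25)&(x<.6)&(z>.02)&(z<.085)
    for nm,mk in [('red',((H[...,0]<6)|(H[...,0]>172))&(H[...,1]>150)&(z<.08)),('blue',(H[...,0]>100)&(H[...,0]<125)&(H[...,1]>120)),]:
        q=ins&mk
        if q.sum(): print(nm,q.sum(),np.round(np.median(W[q],0),4), rect(W[q][:,:2])[2:4])
f=np.load('top0.npz');g=np.load('scene0.npz')
a=cv2.resize(f['p'][150:275,270:400,::-1],None,fx=4,fy=4,interpolation=2)[:500]
b=cv2.resize(g['p'][205:305,280:370,::-1],None,fx=3,fy=3,interpolation=2)
im=np.zeros((500,800,3),np.uint8); im[:,:520]=a; im[:300,525:795]=b
cv2.imwrite('pics/crop0.png',im)
E
```

```text
top table z -0.0012211097249960673 0.21764918375208797
empty 1271 z 0.0721351810562799 rect [524.7 208.9 186.1 134.1  38.3]
 orange 65 [0.5955 0.2639 0.0723]
packed 1262 z 0.07223931055157716 rect [ 526.  -139.1  186.2  134.8   27.4]
 orange 87 [ 0.6044 -0.1004  0.072 ]
bottle pts 298 [ 0.5271 -0.1399  0.1168] 0.14610547009777133
bulb 43 [ 0.5297 -0.1437  0.141 ]
red 31 [ 0.488  -0.1746  0.0657] (12.051983833312988, 10.702437400817871)
blue 33 [ 0.472  -0.147   0.0646] (12.73227596282959, 11.16641902923584)
scene table z -0.0011453050575017073 0.1304923352565497
empty 1019 z 0.0723775888642307 rect [523.9 210.6 189.7 133.9  38.2]
 orange 31 [0.592  0.2695 0.0729]
packed 1432 z 0.07232608621658142 rect [ 523.6 -137.8  187.8  134.3   27.2]
 orange 31 [ 0.5998 -0.0884  0.0729]
bottle pts 421 [ 0.5186 -0.1456  0.1154] 0.143881142722113
bulb 49 [ 0.5261 -0.1432  0.14  ]
```

View pics/crop0.png

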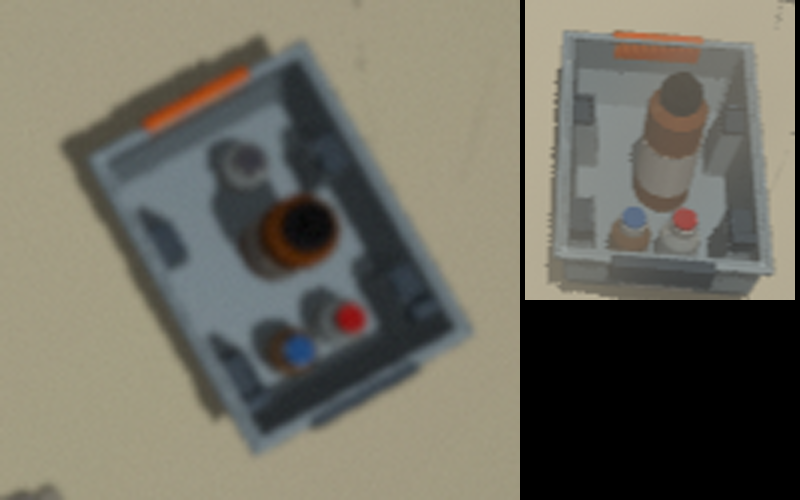

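The crop shows the bottle standing mid-tote with the grey-capped vial on the orange side and the blue and red ones on the grey side. The fits give:

| Tote | Centre (mm) | Yaw (deg) |
|---|---|---|
| Packed | (525, -138.5) | 27.4 |
| Empty | (524.5, 209.5) | 38.3 |

The sizes match 186x134. First I move the bottle to a free spot on the table near (0.53, 0.035), after squaring the tool so that tx=+Y, ty=+X and tz=-Z.

```bash
cat >> h.py <<'E'
from scipy.spatial.transform import Rotation as Ro
def yaw():
    m=Ro.from_quat(r.get_state()['eef_rot']).as_matrix(); return np.degrees(np.arctan2(m[1,1],m[0,1]))
def go(x,y,z,yw=None):
    "grasp point target -> tool shift (cm) from the measured pose, spin deg"
    s=r.get_state(); m=Ro.from_quat(s['eef_rot']).as_matrix()
    g=np.array(s['tool_pos'])+m[:,2]*r.grip_point_offset
    d=m.T@(np.array([x,y,z])-g)*100
    print('t',round(s['clock'],2),'g',np.round(g,4),'yaw %.2f'%yaw(),'F',np.round(s['contact_force'],1),'M',np.round(s['moment'],2),'op %.3f ff %.1f'%(s['opening'],s['finger_force']),'q7 %.2f q5 %.2f'%(s['q'][6],s['q'][4]))
    print('shift tx ty tz',np.round(d,2),'spin',None if yw is None else round((yaw()-yw+180)%360-180,2))
E
python3 -m creep '[{"grip":1,"spin":7},{"grip":1,"spin":7},{"grip":1,"spin":7},{"grip":1,"spin":7},{"grip":1,"spin":7},{"grip":1,"spin":7},{"grip":1,"spin":7},{"grip":1,"spin":7}]' 10
python3 -m creep '[{"grip":1,"spin":5},{"grip":1,"spin":4.5},{"grip":1}]'
python3 -c "
from h import *
go(.528,-.143,.2,0)"
```

```text
t 0.1 g [0.2591 0.5682 0.2567] yaw 65.49 F [ 0.1  0.6 -0.5] M [ 0.05  0.   -0.04] op 1.002 ff 0.0 q7 -0.22 q5 0.16
shift tx ty tz [-53.97 -53.55   5.76] spin 65.49$[0]: bad value
$[0]: bad value
```

```bash

python3 -m creep '[{"grip":1,"tx":0,"ty":0,"tz":0,"spin":7}]' 10;  python3 -m creep '[{"grip":0.9,"tx":0,"ty":0,"tz":0,"spin":7}]' 10; python3 -m creep '[{"grip":0.9,"spin":7.0}]'; python3 -c "
from h import *
go(.528,-.143,.2,0)"
```

```text
clock: 0.18
tool_pos: [0.2593, 0.5681, 0.2381]
eef_rot: [0.272, 0.962, -0.001, -0.0]
contact_force: [0.1, -0.6, 0.1]
opening: 1.0
finger_force: 0.0
clock: 0.27
tool_pos: [0.2593, 0.5683, 0.2382]
eef_rot: [0.333, 0.943, -0.001, -0.0]
contact_force: [-0.7, -0.3, -0.2]
opening: 0.959
finger_force: 0.0
t 0.27 g [0.2593 0.5683 0.2569] yaw 51.15 F [-0.7 -0.3 -0.2] M [-0.03  0.04 -0.01] op 0.959 ff 0.0 q7 -0.41 q5 0.10
shift tx ty tz [-65.54 -38.53   5.73] spin 51.15$[0]: bad value
```

```bash

python3 -m creep '[{"grip":1,"tx":0,"ty":0,"tz":0,"spin":7},{"grip":1,"tx":0,"ty":0,"tz":0,"spin":7},{"grip":1,"tx":0,"ty":0,"tz":0,"spin":7},{"grip":1,"tx":0,"ty":0,"tz":0,"spin":7},{"grip":1,"tx":0,"ty":0,"tz":0,"spin":7},{"grip":1,"tx":0,"ty":0,"tz":0,"spin":7},{"grip":1,"tx":0,"ty":0,"tz":0,"spin":7},{"grip":1,"tx":-2,"ty":1,"tz":0,"spin":2.15}]' >/dev/null
python3 -m creep '[{"grip":1,"tx":-3.5,"ty":1.3,"tz":0,"spin":0},{"grip":1,"tx":-3.5,"ty":1.3,"tz":0,"spin":0},{"grip":1,"tx":-3.5,"ty":1.3,"tz":0,"spin":0},{"grip":1,"tx":-3.5,"ty":1.3,"tz":0,"spin":0},{"grip":1,"tx":-3.5,"ty":1.3,"tz":0,"spin":0},{"grip":1,"tx":-3.5,"ty":1.3,"tz":0,"spin":0},{"grip":1,"tx":-3.5,"ty":1.3,"tz":0,"spin":0},{"grip":1,"tx":-3.5,"ty":1.3,"tz":0,"spin":0}]' >/dev/null
python3 -m creep '[{"grip":1,"tx":-3.5,"ty":1.3,"tz":0,"spin":0},{"grip":1,"tx":-3.5,"ty":1.3,"tz":0,"spin":0},{"grip":1,"tx":-3.5,"ty":1.3,"tz":0,"spin":0},{"grip":1,"tx":-3.5,"ty":1.3,"tz":0,"spin":0},{"grip":1,"tx":-3.5,"ty":1.3,"tz":0,"spin":0},{"grip":1,"tx":-3.5,"ty":1.3,"tz":0,"spin":0},{"grip":1,"tx":-3.5,"ty":1.3,"tz":0,"spin":0},{"grip":1,"tx":-3.5,"ty":1.3,"tz":0,"spin":0}]' >/dev/null
python3 -m creep '[{"grip":1,"tx":0,"ty":0,"tz":0,"spin":0}]' >/dev/null
python3 -c "
from h import *
go(.528,-.143,.2,0)"
```

```text
t 2.35 g [ 0.4835 -0.0184  0.2575] yaw -0.38 F [-0.2  0.3 -0.1] M [-0.02  0.03 -0.05] op 1.002 ff 0.0 q7 -0.03 q5 -0.03
shift tx ty tz [-12.4    4.52   5.82] spin -0.38
```

```bash

python3 -m creep '[{"grip":1,"tx":-3,"ty":1.1,"tz":0,"spin":0},{"grip":1,"tx":-3,"ty":1.1,"tz":0,"spin":0},{"grip":1,"tx":-3,"ty":1.1,"tz":0,"spin":0},{"grip":1,"tx":-3,"ty":1.1,"tz":0,"spin":0},{"grip":1,"tx":-0.4,"ty":0.1,"tz":0,"spin":0},{"grip":1,"tx":0,"ty":0,"tz":0,"spin":0},{"grip":1,"tx":0,"ty":0,"tz":0,"spin":0}]' >/dev/null
python3 - <<'E'
from h import *
go(.528,-.143,.105,0)
p,W,c=cloud('wrist'); cv2.imwrite('pics/w1.png',p[:,:,::-1])
x,y,z=W[...,0],W[...,1],W[...,2]
m=(z>.066)&(z<.084)&(y<.08)&(y>-.3)
print('rim',m.sum(),np.round(rect(W[m][:,:2]),1),np.median(z[m]))
b=(z>.118)&(z<.16)&(abs(x-.528)<.05)&(abs(y+.143)<.05)
print('cap',b.sum(),rect(W[b][:,:2]),W[b].mean(0),z[b].max())
E
```

```text
t 2.93 g [ 0.5267 -0.1325  0.257 ] yaw 0.35 F [-0.1  1.8  0.3] M [-0.03  0.11  0.09] op 0.998 ff 0.0 q7 0.19 q5 -0.02
shift tx ty tz [-1.07  0.15 15.19] spin 0.35
rim 5182 [ 526.1 -138.   186.   133.9   27.3] 0.07349217353479137
cap 658 (529.6756591796875, -142.4459686279297, 26.206745147705078, 26.178897857666016, 121.16495704650879) [ 0.52964065 -0.14044315  0.13322029] 0.14499825157691265
```

View pics/w1.png

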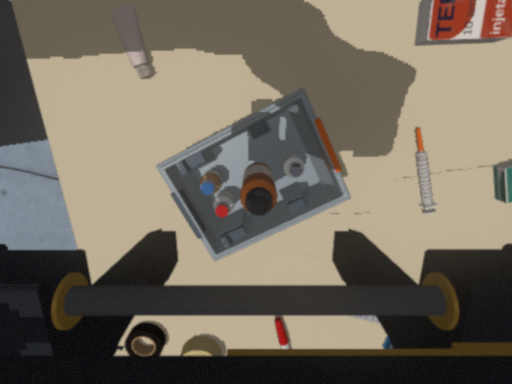

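The wrist view shows the bottle cap at (258,200) between the open fingers, giving the bottle at (529.6, -142.4) and the packed tote at (526.1, -138.0), yaw 27.3. I go down to a grasp height of 0.105 and grip.

```bash

python3 -m creep '[{"grip":1,"tx":-0.5,"ty":0.15,"tz":2,"spin":0.35},{"grip":1,"tx":-0.5,"ty":0.15,"tz":3,"spin":0},{"grip":1,"tx":0,"ty":0,"tz":2.5,"spin":0},{"grip":1,"tx":0,"ty":0,"tz":0,"spin":0},{"grip":1,"tx":0,"ty":0,"tz":0,"spin":0}]' >/dev/null
python3 -c "
from h import *
go(.5296,-.1424,.105,0)"
```

```text
t 3.4 g [ 0.5293 -0.1413  0.1818] yaw 0.13 F [0.  1.  0.2] M [-0.1   0.04 -0.06] op 0.998 ff 0.0 q7 0.20 q5 -0.02
shift tx ty tz [-0.12  0.05  7.68] spin 0.13
```

```bash

python3 -m creep '[{"grip":1,"tx":-0.1,"ty":0.05,"tz":2.5,"spin":0},{"grip":1,"tx":0,"ty":0,"tz":2.5,"spin":0},{"grip":1,"tx":0,"ty":0,"tz":1.9,"spin":0},{"grip":1,"tx":0,"ty":0,"tz":0.7,"spin":0},{"grip":1,"tx":0,"ty":0,"tz":0,"spin":0},{"grip":0.2,"tx":0,"ty":0,"tz":0,"spin":0},{"grip":0,"tx":0,"ty":0,"tz":0,"spin":0},{"grip":-0.2,"tx":0,"ty":0,"tz":0,"spin":0}]' 12
python3 -m creep '[{"grip":-0.4,"tx":0,"ty":0,"tz":0,"spin":0},{"grip":-0.6,"tx":0,"ty":0,"tz":0,"spin":0},{"grip":-0.8,"tx":0,"ty":0,"tz":0,"spin":0},{"grip":-1,"tx":0,"ty":0,"tz":0,"spin":0},{"grip":-1,"tx":0,"ty":0,"tz":0,"spin":0}]' 12
python3 -c "
from h import *
go(.53,.035,.22,0)"
```

```text
clock: 4.07
tool_pos: [0.5318, -0.1444, 0.0892]
eef_rot: [0.707, 0.707, 0.001, 0.001]
contact_force: [-0.6, -0.9, -0.3]
opening: 0.8
finger_force: 0.0
clock: 4.48
tool_pos: [0.5307, -0.1443, 0.0878]
eef_rot: [0.707, 0.707, 0.0, -0.0]
contact_force: [0.2, 0.4, -0.0]
opening: 0.425
finger_force: 12.0
t 4.48 g [ 0.5307 -0.1443  0.1065] yaw -0.01 F [ 0.2  0.4 -0. ] M [-0.07  0.09 -0.02] op 0.425 ff 12.0 q7 0.20 q5 -0.02
shift tx ty tz [ 17.94  -0.07 -11.35] spin -0.01
```

```bash

python3 -m creep '[{"grip":-1,"tx":0,"ty":0,"tz":-0.5,"spin":0},{"grip":-1,"tx":0,"ty":0,"tz":-1.2,"spin":0},{"grip":-1,"tx":0,"ty":0,"tz":-1.8,"spin":0},{"grip":-1,"tx":0,"ty":0,"tz":-1.8,"spin":0},{"grip":-1,"tx":0,"ty":0,"tz":-1.8,"spin":0},{"grip":-1,"tx":0,"ty":0,"tz":-1.2,"spin":0},{"grip":-1,"tx":0,"ty":0,"tz":-0.5,"spin":0},{"grip":-1,"tx":0.5,"ty":0,"tz":0,"spin":0}]'
python3 -m creep '[{"grip":-1,"tx":1.2,"ty":0,"tz":0,"spin":0},{"grip":-1,"tx":2.2,"ty":0,"tz":0,"spin":0},{"grip":-1,"tx":3,"ty":0,"tz":0,"spin":0},{"grip":-1,"tx":3,"ty":0,"tz":0,"spin":0},{"grip":-1,"tx":3,"ty":0,"tz":0,"spin":0},{"grip":-1,"tx":2.5,"ty":0,"tz":0,"spin":0},{"grip":-1,"tx":1.5,"ty":0,"tz":0,"spin":0},{"grip":-1,"tx":0.8,"ty":0,"tz":0,"spin":0}]' >/dev/null
python3 -m creep '[{"grip":-1,"tx":0.2,"ty":0,"tz":0,"spin":0},{"grip":-1,"tx":0,"ty":0,"tz":1.2,"spin":0},{"grip":-1,"tx":0,"ty":0,"tz":2,"spin":0},{"grip":-1,"tx":0,"ty":0,"tz":2.2,"spin":0},{"grip":-1,"tx":0,"ty":0,"tz":2,"spin":0},{"grip":-1,"tx":0,"ty":0,"tz":1.2,"spin":0},{"grip":-1,"tx":0,"ty":0,"tz":0.5,"spin":0},{"grip":-1,"tx":0,"ty":0,"tz":0,"spin":0}]'
python3 -c "
from h import *
go(.53,.035,.0935,0)"
```

```text
clock: 5.15
tool_pos: [0.5313, -0.1406, 0.1769]
eef_rot: [0.708, 0.706, 0.0, 0.001]
contact_force: [-0.1, -0.0, -0.2]
opening: 0.423
finger_force: 12.0
clock: 6.48
tool_pos: [0.5298, 0.0334, 0.0834]
eef_rot: [0.708, 0.706, -0.001, -0.001]
contact_force: [0.0, 0.6, -0.4]
opening: 0.43
finger_force: 12.0
t 6.48 g [0.5298 0.0335 0.1021] yaw -0.10 F [ 0.   0.6 -0.4] M [-0.06  0.02 -0.01] op 0.430 ff 12.0 q7 -0.07 q5 -0.08
shift tx ty tz [0.15 0.02 0.86] spin -0.1
```

```bash

python3 -m creep '[{"grip":-1,"tx":0,"ty":0,"tz":0.4,"spin":0},{"grip":-1,"tx":0,"ty":0,"tz":0.25,"spin":0},{"grip":-1,"tx":0,"ty":0,"tz":0.15,"spin":0},{"grip":-1,"tx":0,"ty":0,"tz":0.05,"spin":0},{"grip":-1,"tx":0,"ty":0,"tz":0,"spin":0}]'
python3 -m creep '[{"grip":-1,"tx":0,"ty":0,"tz":0.1,"spin":0},{"grip":-1,"tx":0,"ty":0,"tz":0,"spin":0}]'
```

```text
clock: 6.9
tool_pos: [0.5309, 0.0347, 0.0765]
eef_rot: [0.707, 0.707, 0.0, 0.0]
contact_force: [-0.4, 0.0, -1.1]
opening: 0.425
finger_force: 12.0
clock: 7.07
tool_pos: [0.5309, 0.0347, 0.0753]
eef_rot: [0.707, 0.707, 0.0, 0.0]
contact_force: [-0.5, -1.1, -0.4]
opening: 0.427
finger_force: 12.0
```

```bash

python3 -m creep '[{"grip":-1,"tx":0,"ty":0,"tz":0.1,"spin":0},{"grip":-1,"tx":0,"ty":0,"tz":0,"spin":0}]'
python3 -m creep '[{"grip":-1,"tx":0,"ty":0,"tz":0.1,"spin":0},{"grip":-1,"tx":0,"ty":0,"tz":0,"spin":0}]'
```

```text
clock: 7.23
tool_pos: [0.5307, 0.0347, 0.0741]
eef_rot: [0.707, 0.707, 0.0, -0.0]
contact_force: [0.4, 0.4, -1.2]
opening: 0.424
finger_force: 12.0
clock: 7.4
tool_pos: [0.5307, 0.0347, 0.0736]
eef_rot: [0.707, 0.707, 0.0, -0.0]
contact_force: [-1.4, 0.1, 4.1]
opening: 0.424
finger_force: 12.0
```

```bash

python3 -m creep '[{"grip":-0.1,"tx":0,"ty":0,"tz":0,"spin":0},{"grip":0.1,"tx":0,"ty":0,"tz":0,"spin":0},{"grip":0.4,"tx":0,"ty":0,"tz":0,"spin":0},{"grip":0.8,"tx":0,"ty":0,"tz":0,"spin":0},{"grip":1,"tx":0,"ty":0,"tz":0,"spin":0},{"grip":1,"tx":0,"ty":0,"tz":0,"spin":0},{"grip":1,"tx":0,"ty":0,"tz":-1.5,"spin":0},{"grip":1,"tx":0,"ty":0,"tz":-3,"spin":0}]'
python3 -m creep '[{"grip":1,"tx":0,"ty":0,"tz":-4,"spin":0},{"grip":1,"tx":0,"ty":0,"tz":-4,"spin":0},{"grip":1,"tx":0,"ty":0,"tz":-4,"spin":0},{"grip":1,"tx":0,"ty":0,"tz":-1.5,"spin":0},{"grip":1,"tx":2.5,"ty":-2.5,"tz":0,"spin":-7},{"grip":1,"tx":2.5,"ty":-2.5,"tz":0,"spin":-7},{"grip":1,"tx":2.5,"ty":-2.5,"tz":0,"spin":-7},{"grip":1,"tx":0,"ty":0,"tz":0,"spin":-7}]' >/dev/null
python3 -m creep '[{"grip":1,"tx":0,"ty":0,"tz":0,"spin":-7},{"grip":1,"tx":0,"ty":0,"tz":0,"spin":-3.3},{"grip":1,"tx":0,"ty":0,"tz":0,"spin":0},{"grip":1,"tx":0,"ty":0,"tz":0,"spin":0}]' >/dev/null
cat > look.py <<'E'
from h import *
import sys
go(.4555,.155,.0665,38.3)
p,W,c=cloud('wrist'); cv2.imwrite('pics/'+sys.argv[1],p[:,:,::-1])
x,y,z=W[...,0],W[...,1],W[...,2]
for nm,a,b,lo,hi in [('empty',.1,.4,.066,.082),('bottle',-.02,.09,.12,.16)]:
    m=(z>lo)&(z<hi)&(y>a)&(y<b)&(x<.7)&(x>.25)
    if m.sum()<50: continue
    k,l,st,ce=cv2.connectedComponentsWithStats(m.astype(np.uint8),connectivity=8)
    m=l==1+np.argmax(st[1:,4])
    print(nm,m.sum(),np.round(rect(W[m][:,:2]),1),np.median(z[m]),np.ptp(np.argwhere(m),axis=0), np.argwhere(m).min(0))
E
python3 look.py w2.png
```

```text
clock: 8.07
tool_pos: [0.5285, 0.0346, 0.1161]
eef_rot: [0.707, 0.707, -0.002, -0.002]
contact_force: [0.6, 0.2, 1.0]
opening: 0.954
finger_force: 0.0
t 9.07 g [0.4476 0.0995 0.2719] yaw 38.16 F [ 0.2 -0.1 -0.7] M [-0.07  0.01 -0.03] op 1.003 ff 0.0 q7 0.26 q5 0.08
shift tx ty tz [ 3.87  4.05 20.54] spin -0.14
empty 5179 [525.3 209.5 186.2 132.9  38.2] 0.07340061040711725 [119 174] [ 78 287]
bottle 162 [528.7  36.2  14.2  12.6  73.2] 0.127395369140467 [14 13] [267 272]
```

View pics/w2.png

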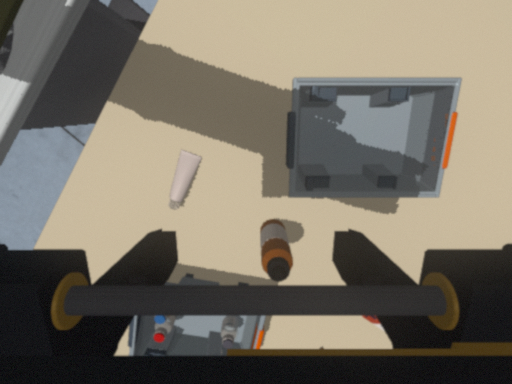

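The wrist view shows the empty tote at (372,137), grey bar at left (291,140) and the bottle upright at (277,250). The tote is at (525.3, 209.5), yaw 38.2, so its grey bar is at (456, 155).

```bash

python3 -m creep '[{"grip":1,"tx":2,"ty":2,"tz":2,"spin":0},{"grip":1,"tx":1.9,"ty":2.1,"tz":3,"spin":0},{"grip":1,"tx":0,"ty":0,"tz":3.5,"spin":0},{"grip":1,"tx":0,"ty":0,"tz":3.5,"spin":0},{"grip":1,"tx":0,"ty":0,"tz":2,"spin":0},{"grip":1,"tx":0,"ty":0,"tz":0,"spin":0},{"grip":1,"tx":0,"ty":0,"tz":0,"spin":0}]' >/dev/null
python3 -c "
from h import *
go(.4561,.1551,.063,38.2)"
```

```text
t 9.7 g [0.4552 0.1554 0.1314] yaw 38.24 F [ 0.3 -0.1  0.7] M [-0.04  0.02  0.01] op 0.999 ff 0.0 q7 0.11 q5 0.13
shift tx ty tz [-0.08  0.06  6.84] spin 0.04
```

```bash

python3 -m creep '[{"grip":1,"tx":-0.1,"ty":0.05,"tz":2.5,"spin":0},{"grip":0.6,"tx":0,"ty":0,"tz":2.5,"spin":0},{"grip":0.3,"tx":0,"ty":0,"tz":1.3,"spin":0},{"grip":0,"tx":0,"ty":0,"tz":0.5,"spin":0},{"grip":-0.2,"tx":0,"ty":0,"tz":0,"spin":0},{"grip":-0.4,"tx":0,"ty":0,"tz":0,"spin":0},{"grip":-0.6,"tx":0,"ty":0,"tz":0,"spin":0},{"grip":-0.7,"tx":0,"ty":0,"tz":0,"spin":0}]' 35
python3 -m creep '[{"grip":-0.8,"tx":0,"ty":0,"tz":0,"spin":0},{"grip":-0.9,"tx":0,"ty":0,"tz":0,"spin":0},{"grip":-1,"tx":0,"ty":0,"tz":0,"spin":0},{"grip":-1,"tx":0,"ty":0,"tz":0,"spin":0},{"grip":-1,"tx":0,"ty":0,"tz":0,"spin":0}]' 35
python3 -c "
from h import *
go(.4561,.1551,.24,38.2)"
```

```text
clock: 10.37
tool_pos: [0.4574, 0.1555, 0.0464]
eef_rot: [0.436, 0.9, 0.001, 0.001]
contact_force: [0.4, 0.8, 1.0]
opening: 0.493
finger_force: 0.0
clock: 10.78
tool_pos: [0.4567, 0.1553, 0.0452]
eef_rot: [0.436, 0.9, 0.0, 0.0]
contact_force: [-0.7, 0.7, 0.3]
opening: 0.116
finger_force: 0.2
t 10.78 g [0.4567 0.1553 0.0639] yaw 38.29 F [-0.7  0.7  0.3] M [ 0.   -0.1   0.02] op 0.116 ff 0.2 q7 0.10 q5 0.14
shift tx ty tz [  0.02  -0.05 -17.61] spin 0.09
```

```bash

python3 -m creep '[{"grip":-1,"tx":0,"ty":0,"tz":0,"spin":0},{"grip":-1,"tx":0,"ty":0,"tz":0,"spin":0},{"grip":-1,"tx":0,"ty":0,"tz":-0.3,"spin":0},{"grip":-1,"tx":0,"ty":0,"tz":-0.7,"spin":0},{"grip":-1,"tx":0,"ty":0,"tz":-1.2,"spin":0},{"grip":-1,"tx":0,"ty":0,"tz":-1.8,"spin":0},{"grip":-1,"tx":0,"ty":0,"tz":-2.3,"spin":0},{"grip":-1,"tx":0,"ty":0,"tz":-2.3,"spin":0}]' 35
python3 -m creep '[{"grip":-1,"tx":0,"ty":0,"tz":-2.3,"spin":0},{"grip":-1,"tx":0,"ty":0,"tz":-2.3,"spin":0},{"grip":-1,"tx":0,"ty":0,"tz":-2.3,"spin":0},{"grip":-1,"tx":0,"ty":0,"tz":-1.5,"spin":0},{"grip":-1,"tx":0,"ty":0,"tz":-0.8,"spin":0},{"grip":-1,"tx":0,"ty":0,"tz":0,"spin":0},{"grip":-1,"tx":0,"ty":0,"tz":0,"spin":0}]' 35
python3 - <<'E'
from h import *
go(.56,.06,.24,38.2)
p,W,c=cloud('wrist')
z=W[...,2]; m=(z>.19)&(z<.27)&np.isfinite(z); print(m.sum())
# rim pts: fit plane via highest per area
p2,W2,_=cloud('top'); x,y,z=W2[...,0],W2[...,1],W2[...,2]
m=(z>.225)&(z<.275)&(x>.45)&(y>.1)&(y<.4)
P=W2[m]; A=np.c_[P[:,:2]-P[:,:2].mean(0),np.ones(len(P))]; k=np.linalg.lstsq(A,P[:,2],rcond=None)[0]
u=np.array([np.cos(np.radians(38.3)),np.sin(np.radians(38.3))]); print('pitch deg',np.degrees(k[:2]@u),'roll',np.degrees(k[:2]@[-u[1],u[0]]),rect(P[:,:2]),P[:,2].mean())
E
```

```text
clock: 11.45
tool_pos: [0.4557, 0.1548, 0.1322]
eef_rot: [0.436, 0.9, -0.001, -0.001]
contact_force: [0.7, 0.7, -0.9]
opening: 0.109
finger_force: 35.1
clock: 12.03
tool_pos: [0.4562, 0.1549, 0.2231]
eef_rot: [0.436, 0.9, -0.0, -0.0]
contact_force: [-0.9, 0.7, -2.3]
opening: 0.111
finger_force: 35.1
t 12.03 g [0.4562 0.155  0.2418] yaw 38.29 F [-0.9  0.7 -2.3] M [-0.12  0.12  0.02] op 0.111 ff 35.1 q7 0.15 q5 0.09
shift tx ty tz [-13.88   2.26   0.17] spin 0.09
40308
pitch deg -0.9315084231788197 roll -0.4583040508201028 (523.7540893554688, 208.46319580078125, 186.45761108398438, 134.10313415527344, 38.376953125) 0.24360344648546137
```

Held firmly, sagging about 0.9° orange-end down, which is the tilt I need. Next I carry it over and turn it.

```bash

python3 -m creep '[{"grip":-1,"tx":-0.8,"ty":-0.1,"tz":0,"spin":0},{"grip":-1,"tx":-1.6,"ty":-0.2,"tz":0,"spin":0},{"grip":-1,"tx":-2.4,"ty":-0.3,"tz":0,"spin":0},{"grip":-1,"tx":-3,"ty":-0.4,"tz":0,"spin":0},{"grip":-1,"tx":-3,"ty":-0.4,"tz":0,"spin":0},{"grip":-1,"tx":-3,"ty":-0.4,"tz":0,"spin":0},{"grip":-1,"tx":-3,"ty":-0.4,"tz":0,"spin":0},{"grip":-1,"tx":-3,"ty":-0.4,"tz":0,"spin":0}]' 35 >/dev/null
python3 -m creep '[{"grip":-1,"tx":-3,"ty":-0.4,"tz":0,"spin":0},{"grip":-1,"tx":-2.6,"ty":-0.4,"tz":0,"spin":0},{"grip":-1,"tx":-1.9,"ty":-0.3,"tz":0,"spin":0},{"grip":-1,"tx":-1.2,"ty":-0.2,"tz":0,"spin":0},{"grip":-1,"tx":-0.5,"ty":-0.1,"tz":0,"spin":0},{"grip":-1,"tx":0,"ty":0,"tz":0,"spin":1.5},{"grip":-1,"tx":0,"ty":0,"tz":0,"spin":3},{"grip":-1,"tx":0,"ty":0,"tz":0,"spin":4.5}]' 35 >/dev/null
python3 -m creep '[{"grip":-1,"tx":0,"ty":0,"tz":0,"spin":6},{"grip":-1,"tx":0,"ty":0,"tz":0,"spin":6},{"grip":-1,"tx":0,"ty":0,"tz":0,"spin":6},{"grip":-1,"tx":0,"ty":0,"tz":0,"spin":6},{"grip":-1,"tx":0,"ty":0,"tz":0,"spin":6},{"grip":-1,"tx":0,"ty":0,"tz":0,"spin":6},{"grip":-1,"tx":0,"ty":0,"tz":0,"spin":6},{"grip":-1,"tx":0,"ty":0,"tz":0,"spin":6}]' 35 
python3 -m creep '[{"grip":-1,"tx":0,"ty":0,"tz":0,"spin":6},{"grip":-1,"tx":0,"ty":0,"tz":0,"spin":6},{"grip":-1,"tx":0,"ty":0,"tz":0,"spin":6},{"grip":-1,"tx":0,"ty":0,"tz":0,"spin":6},{"grip":-1,"tx":0,"ty":0,"tz":0,"spin":6},{"grip":-1,"tx":0,"ty":0,"tz":0,"spin":6},{"grip":-1,"tx":0,"ty":0,"tz":0,"spin":6},{"grip":-1,"tx":0,"ty":0,"tz":0,"spin":4}]' 35 
python3 -c "
from h import *
go(.6043,-.0976,.24,-152.7); print(np.round(r.get_state()['q'],2))"
```

```text
clock: 14.13
tool_pos: [0.6042, -0.0945, 0.2229]
eef_rot: [0.814, 0.581, 0.0, -0.001]
contact_force: [-0.0, 0.4, -1.4]
opening: 0.109
finger_force: 35.1
clock: 14.8
tool_pos: [0.6043, -0.0943, 0.2228]
eef_rot: [0.976, 0.217, -0.0, -0.001]
contact_force: [-0.8, 0.4, -1.1]
opening: 0.109
finger_force: 35.1
t 14.8 g [ 0.6043 -0.0944  0.2415] yaw -64.90 F [-0.8  0.4 -1.1] M [-0.01  0.2  -0.  ] op 0.109 ff 35.1 q7 -0.74 q5 -0.34
shift tx ty tz [-0.14  0.29  0.15] spin 87.8
[-0.13  0.72  0.39  1.64 -0.34  0.85 -0.74]
```

```bash

python3 -m creep '[{"grip":-1,"tx":0,"ty":0,"tz":0,"spin":6},{"grip":-1,"tx":0,"ty":0,"tz":0,"spin":6},{"grip":-1,"tx":0,"ty":0,"tz":0,"spin":6},{"grip":-1,"tx":0,"ty":0,"tz":0,"spin":6},{"grip":-1,"tx":0,"ty":0,"tz":0,"spin":6},{"grip":-1,"tx":0,"ty":0,"tz":0,"spin":6},{"grip":-1,"tx":0,"ty":0,"tz":0,"spin":6},{"grip":-1,"tx":0,"ty":0,"tz":0,"spin":6}]' 35 >/dev/null
python3 -m creep '[{"grip":-1,"tx":0,"ty":0,"tz":0,"spin":6},{"grip":-1,"tx":0,"ty":0,"tz":0,"spin":6},{"grip":-1,"tx":0,"ty":0,"tz":0,"spin":6},{"grip":-1,"tx":0,"ty":0,"tz":0,"spin":6},{"grip":-1,"tx":0,"ty":0,"tz":0,"spin":5},{"grip":-1,"tx":0,"ty":0,"tz":0,"spin":4},{"grip":-1,"tx":0,"ty":0,"tz":0,"spin":3},{"grip":-1,"tx":0,"ty":0,"tz":0,"spin":2}]' 35 >/dev/null
python3 -m creep '[{"grip":-1,"tx":0,"ty":0,"tz":0,"spin":1},{"grip":-1,"tx":0,"ty":0,"tz":0,"spin":0},{"grip":-1,"tx":0,"ty":0,"tz":0,"spin":0}]' 35 >/dev/null
cat > meas.py <<'E'
from h import *
import sys
def fit(W,lo,hi):
    x,y,z=W[...,0],W[...,1],W[...,2]
    m=(z>lo)&(z<hi)&(abs(x-.525)<.16)&(y<.02)&(y>-.3)
    if m.sum()<80: return
    k,l,st,ce=cv2.connectedComponentsWithStats(m.astype(np.uint8),connectivity=8)
    m=l==1+np.argmax(st[1:,4]); P=W[m]
    A=np.c_[P[:,:2]-P[:,:2].mean(0),np.ones(len(P))]; k=np.linalg.lstsq(A,P[:,2],rcond=None)[0]
    t=np.radians(27.3);u=np.array([np.cos(t),np.sin(t)])
    return m.sum(),np.round(rect(P[:,:2]),1),'z %.4f'%np.median(P[:,2]),'slope(+27deg,perp) %.2f %.2f'%tuple(np.degrees([k[:2]@u,k[:2]@[-u[1],u[0]]]))
if __name__=='__main__':
    zr=float(sys.argv[1]) # upper rim z
    go(.6043,-.0976,.2,-152.7)
    for n in ['top','scene']:
        p,W,c=cloud(n); print(n,'up',fit(W,zr-.012,zr+.01),'\n   low',fit(W,.066,.082))
        if len(sys.argv)>2: cv2.imwrite(f'pics/{n}{sys.argv[2]}.png',p[:,:,::-1])
E
python3 meas.py .2525 1
```

```text
t 16.38 g [ 0.6048 -0.0959  0.2417] yaw -151.61 F [ 0.1  0.7 -0.9] M [0.09 0.07 0.08] op 0.110 ff 35.1 q7 -1.91 q5 -0.71
shift tx ty tz [0.13 0.13 4.17] spin 1.09
top up (np.int64(1111), array([ 507.6, -152. ,  140.1,  134.7,   28.8]), 'z 0.2483', 'slope(+27deg,perp) 0.15 0.19') 
   low (np.int64(207), array([ 453.5, -118. ,   70.4,   30.9,   28.5]), 'z 0.0721', 'slope(+27deg,perp) -0.88 2.31')
scene up (np.int64(1767), array([ 525. , -140.8,  185.8,  133.1,   28.4]), 'z 0.2487', 'slope(+27deg,perp) 0.36 0.42') 
   low (np.int64(1040), array([ 523.1, -138.2,  185.7,  134.7,   27.1]), 'z 0.0724', 'slope(+27deg,perp) 0.08 0.14')
```

View pics/scene1.png

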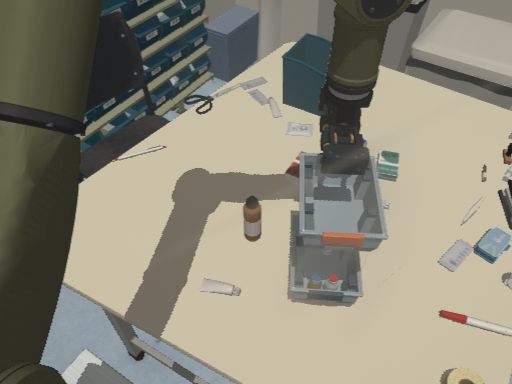

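The scene view shows the second tote held over the packed one, orange bar at the near end (343,239) and therefore opposite; the bottle is upright at (253,218). I correct the yaw and lower to just above, set back 6 mm from the noses, then compare both rims in one camera.

```bash

python3 -c "
from h import *
go(.6099,-.0952,.150,-152.8)"
python3 -m creep '[{"grip":-1,"tx":0,"ty":0,"tz":0,"spin":1.2},{"grip":-1,"tx":0,"ty":-0.4,"tz":1,"spin":0},{"grip":-1,"tx":0.25,"ty":-0.05,"tz":2,"spin":0},{"grip":-1,"tx":0,"ty":0,"tz":2.5,"spin":0},{"grip":-1,"tx":0,"ty":0,"tz":2,"spin":0},{"grip":-1,"tx":0,"ty":0,"tz":1.2,"spin":0},{"grip":-1,"tx":0,"ty":0,"tz":0.3,"spin":0},{"grip":-1,"tx":0,"ty":0,"tz":0,"spin":0}]' 35 >/dev/null
python3 -m creep '[{"grip":-1,"tx":0,"ty":0,"tz":0,"spin":0}]' 35 
python3 -c "
from h import *
go(.6099,-.0952,.150,-152.8)"
sed -i "s/go(.6043,-.0976,.2,-152.7)/go(.6099,-.0952,.145,-152.8)/" meas.py
python3 meas.py .161 2
```

```text
t 16.48 g [ 0.6049 -0.0966  0.2419] yaw -151.65 F [ 0.3 -0.2 -0.4] M [ 0.15 -0.02 -0.05] op 0.113 ff 35.1 q7 -1.91 q5 -0.71
shift tx ty tz [ 0.12 -0.5   9.19] spin 1.15
clock: 17.23
tool_pos: [0.6107, -0.0978, 0.1339]
eef_rot: [0.853, -0.522, 0.001, -0.0]
contact_force: [0.1, 0.2, -1.0]
opening: 0.109
finger_force: 35.1
t 17.23 g [ 0.6107 -0.0978  0.1526] yaw -152.92 F [ 0.1  0.2 -1. ] M [ 0.11 -0.   -0.  ] op 0.109 ff 35.1 q7 -1.84 q5 -0.82
shift tx ty tz [-0.27 -0.05  0.26] spin -0.12
t 17.23 g [ 0.6107 -0.0978  0.1526] yaw -152.92 F [ 0.1  0.2 -1. ] M [ 0.11 -0.   -0.  ] op 0.109 ff 35.1 q7 -1.84 q5 -0.82
shift tx ty tz [-0.27 -0.05  0.76] spin -0.12
top up (np.int64(1163), array([ 517.2, -149.4,  151.2,  134.6,   27. ]), 'z 0.1589', 'slope(+27deg,perp) -0.62 0.31') 
   low (np.int64(241), array([ 468. , -103.3,  109.4,   18. ,   27.1]), 'z 0.0722', 'slope(+27deg,perp) 0.04 4.41')
scene up (np.int64(1844), array([ 530.5, -139.8,  187.1,  134.2,   26.8]), 'z 0.1593', 'slope(+27deg,perp) -0.18 0.18') 
   low (np.int64(890), array([ 522.1, -138. ,  183.7,  133.5,   27.4]), 'z 0.0725', 'slope(+27deg,perp) 0.21 0.17')
```

```bash
python3 - <<'E'
from h import *
from meas import fit
go(.6099,-.0952,.145,-152.8)
p,W,c=cloud('wrist'); cv2.imwrite('pics/w3.png',p[:,:,::-1])
print('wrist up',fit(W,.149,.171)); print('low',fit(W,.064,.084))
t=np.radians(27.2);u=np.array([np.cos(t),np.sin(t)]);v=np.array([-u[1],u[0]])
def edges(W,lo,hi,nm):
    z=W[...,2]; m=(z>lo)&(z<hi)&(abs(W[...,0]-.525)<.16)&(W[...,1]<.02)&(W[...,1]>-.3)
    P=W[m][:,:2]*1000; a=P@u; b=P@v
    o=[]
    for s in range(int(a.min()),int(a.max()),20):
        k=(a>=s)&(a<s+20)
        if k.sum()>5: o.append((s,round(b[k].min(),1),round(b[k].max(),1)))
    print(nm,o)
f=np.load('top0.npz'); edges(cloud('top',(f['p'],f['d']))[1],.066,.082,'top low0')
edges(cloud('top')[1],.149,.171,'top up')
f=np.load('scene0.npz'); edges(cloud('scene',(f['p'],f['d']))[1],.066,.082,'sc low0')
Ws=cloud('scene')[1]; edges(Ws,.149,.171,'sc up'); edges(Ws,.066,.082,'sc low')
edges(W,.149,.171,'wr up'); edges(W,.064,.084,'wr low')
E
```

```text
t 17.33 g [ 0.6109 -0.0978  0.1532] yaw -152.91 F [ 0.4 -0.1 -1.6] M [ 0.11 -0.04  0.04] op 0.109 ff 35.1 q7 -1.84 q5 -0.82
shift tx ty tz [-0.28 -0.03  0.82] spin -0.11
wrist up (np.int64(12280), array([ 595.9, -161.1,  143.3,   70. ,   51.6]), 'z 0.1620', 'slope(+27deg,perp) 3.35 -2.60')
low (np.int64(181), array([ 5.698e+02, -1.824e+02,  1.274e+02,  3.000e-01,  2.710e+01]), 'z 0.0738', 'slope(+27deg,perp) -2.09 -668.45')
top low0 [(311, np.float64(-430.7), np.float64(-297.1)), (331, np.float64(-431.3), np.float64(-297.5)), (351, np.float64(-431.2), np.float64(-297.3)), (371, np.float64(-430.6), np.float64(-296.9)), (391, np.float64(-431.5), np.float64(-296.8)), (411, np.float64(-431.2), np.float64(-297.1)), (431, np.float64(-430.8), np.float64(-297.0)), (451, np.float64(-430.4), np.float64(-296.8)), (471, np.float64(-431.0), np.float64(-296.6)), (491, np.float64(-428.7), np.float64(-297.3))]
top up [(316, np.float64(-435.4), np.float64(-301.7)), (336, np.float64(-435.6), np.float64(-301.9)), (356, np.float64(-435.7), np.float64(-301.6)), (376, np.float64(-435.9), np.float64(-302.0
[... 1739 characters left out ...]
at64(-435.2), np.float64(-309.3)), (433, np.float64(-435.0), np.float64(-411.2)), (453, np.float64(-435.0), np.float64(-411.0)), (473, np.float64(-435.1), np.float64(-310.1)), (493, np.float64(-435.0), np.float64(-321.0)), (513, np.float64(-378.4), np.float64(-376.6))]
wr low [(316, np.float64(-422.6), np.float64(-422.4)), (336, np.float64(-422.6), np.float64(-422.4)), (356, np.float64(-422.6), np.float64(-422.4)), (376, np.float64(-422.6), np.float64(-422.5)), (396, np.float64(-422.6), np.float64(-422.5)), (416, np.float64(-422.7), np.float64(-422.5)), (436, np.float64(-422.8), np.float64(-422.5)), (456, np.float64(-422.8), np.float64(-422.5)), (476, np.float64(-422.8), np.float64(-422.5))]
```

View pics/w3.png

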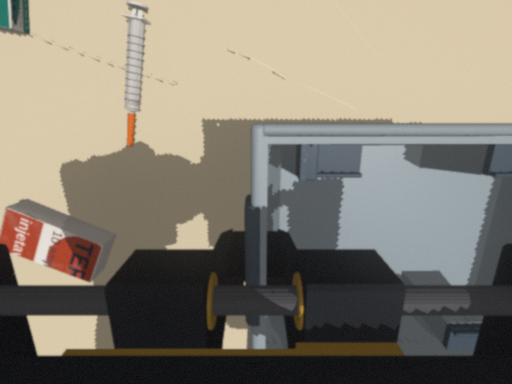

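All three cameras agree that the upper tote sits 4.9 mm off sideways, towards tool +x, and about 5 mm back along its length, which is the setback I wanted. I correct the lateral offset and yaw, lower a little, and measure the pitch from the rim points.

```bash

python3 -m creep '[{"grip":-1,"tx":-0.25,"ty":0,"tz":0.3,"spin":-0.2},{"grip":-1,"tx":-0.24,"ty":0,"tz":0.3,"spin":0},{"grip":-1,"tx":0,"ty":0,"tz":0,"spin":0},{"grip":-1,"tx":0,"ty":0,"tz":0,"spin":0}]' 35
cat > cmp.py <<'E'
from h import *
import sys
t=np.radians(27.2);u=np.array([np.cos(t),np.sin(t)]);v=np.array([-u[1],u[0]])
def st(W,zr):
    z=W[...,2]; m=(z>zr-.009)&(z<zr+.009)&(abs(W[...,0]-.525)<.16)&(W[...,1]<.02)&(W[...,1]>-.3)
    P=W[m]; a=P[:,:2]@u*1000; b=P[:,:2]@v*1000
    s0=np.percentile(a,.3); lo=[];hi=[];S=[]
    for s in np.arange(s0+8,s0+176,12):
        k=(a>=s)&(a<s+12)
        if k.sum()>8 and np.ptp(b[k])>120: lo.append(b[k].min());hi.append(b[k].max());S.append(s)
    cb=(np.median(lo)+np.median(hi))/2
    e=(abs(abs(b-cb)-65.5)<2)   # long rims
    Q=np.c_[a[e],b[e]-cb,np.ones(e.sum())]; k=np.linalg.lstsq(Q,P[e,2]*1000,rcond=None)[0]
    yw=(np.polyfit(S,lo,1)[0]+np.polyfit(S,hi,1)[0])/2 if len(S)>3 else np.nan
    return np.array([s0,cb,np.degrees(yw)+27.2,np.degrees(k[0]),np.degrees(k[1]),np.median(P[e,2])*1000])
if __name__=='__main__':
    zr=float(sys.argv[1]); go(.6099,-.0952,.145,-152.8)
    for n in ['top','scene']:
        f=np.load(f'{n}0.npz'); L=st(cloud(n,(f['p'],f['d']))[1],.072); U=st(cloud(n)[1],zr)
        print(n,'low',np.round(L,2),'up',np.round(U,2),'diff [u0,v,yaw,slope u,slope v,z]',np.round(U-L,2))
E
python3 cmp.py .154
```

```text
clock: 17.82
tool_pos: [0.6076, -0.0925, 0.1269]
eef_rot: [0.854, -0.52, -0.0, -0.0]
contact_force: [0.0, -0.5, -0.7]
opening: 0.107
finger_force: 35.1
t 17.82 g [ 0.6076 -0.0925  0.1456] yaw -152.69 F [ 0.  -0.5 -0.7] M [0.18 0.03 0.01] op 0.107 ff 35.1 q7 -1.84 q5 -0.83
shift tx ty tz [ 0.35 -0.08  0.06] spin 0.11
top low [ 3.1179e+02 -3.6395e+02  2.7410e+01  6.0000e-02  3.0000e-02  7.2350e+01] up [ 3.1618e+02 -3.6318e+02  2.7360e+01  3.9000e-01  1.1000e-01  1.5283e+02] diff [u0,v,yaw,slope u,slope v,z] [ 4.390e+00  7.700e-01 -5.000e-02  3.300e-01  8.000e-02  8.049e+01]
scene low [ 3.0993e+02 -3.6184e+02  2.7040e+01 -1.7000e-01  7.0000e-02  7.2640e+01] up [ 3.1442e+02 -3.6135e+02  2.7370e+01  5.8000e-01 -4.0000e-02  1.5328e+02] diff [u0,v,yaw,slope u,slope v,z] [ 4.49  0.5   0.33  0.75 -0.1  80.63]
```

```bash

python3 -m creep '[{"grip":-1,"tx":0.06,"ty":-0.1,"tz":0.3,"spin":0},{"grip":-1,"tx":0,"ty":0,"tz":0.4,"spin":0},{"grip":-1,"tx":0,"ty":0,"tz":0.3,"spin":0},{"grip":-1,"tx":0,"ty":0,"tz":0.1,"spin":0},{"grip":-1,"tx":0,"ty":0,"tz":0,"spin":0},{"grip":-1,"tx":0,"ty":0,"tz":0,"spin":0}]' 35
python3 -m creep '[{"grip":-1,"tx":0,"ty":0,"tz":0.1,"spin":0},{"grip":-1,"tx":0,"ty":0,"tz":0,"spin":0},{"grip":-1,"tx":0,"ty":0,"tz":0,"spin":0}]' 35
python3 cmp.py .141
```

```text
clock: 18.42
tool_pos: [0.6089, -0.0932, 0.1161]
eef_rot: [0.854, -0.52, -0.0, 0.0]
contact_force: [-0.4, -0.4, -0.9]
opening: 0.107
finger_force: 35.1
clock: 18.67
tool_pos: [0.609, -0.0931, 0.1153]
eef_rot: [0.854, -0.52, 0.0, -0.0]
contact_force: [0.6, -0.5, -1.2]
opening: 0.111
finger_force: 35.1
t 18.67 g [ 0.609  -0.0931  0.134 ] yaw -152.71 F [ 0.6 -0.5 -1.2] M [ 0.16 -0.01 -0.01] op 0.111 ff 35.1 q7 -1.83 q5 -0.85
shift tx ty tz [ 0.23  0.02 -1.1 ] spin 0.09
top low [ 3.1179e+02 -3.6395e+02  2.7410e+01  6.0000e-02  3.0000e-02  7.2350e+01] up [ 3.1711e+02 -3.6442e+02  2.7330e+01  6.3000e-01 -1.4000e-01  1.4103e+02] diff [u0,v,yaw,slope u,slope v,z] [ 5.32 -0.47 -0.08  0.57 -0.18 68.69]
scene low [ 3.0993e+02 -3.6184e+02  2.7040e+01 -1.7000e-01  7.0000e-02  7.2640e+01] up [ 3.1548e+02 -3.6217e+02  2.7260e+01  6.8000e-01  5.0000e-02  1.4156e+02] diff [u0,v,yaw,slope u,slope v,z] [ 5.550e+00 -3.300e-01  2.300e-01  8.600e-01 -2.000e-02  6.892e+01]
```

```bash

for i in 1; do python3 -m creep '[{"grip":-1,"tx":-0.04,"ty":0,"tz":0.1,"spin":0},{"grip":-1,"tx":0,"ty":0,"tz":0,"spin":0},{"grip":-1,"tx":0,"ty":0,"tz":0,"spin":0}]' 35 | grep -E 'tool_pos|force'
python3 -c "
from h import *
go(.6,-.1,.13)"; done
python3 -m creep '[{"grip":-1,"tx":0,"ty":0,"tz":0.1,"spin":0},{"grip":-1,"tx":0,"ty":0,"tz":0,"spin":0},{"grip":-1,"tx":0,"ty":0,"tz":0,"spin":0}]' 35 | grep -E 'tool_pos|force'
python3 -c "
from h import *
go(.6,-.1,.13)"
python3 -m creep '[{"grip":-1,"tx":0,"ty":0,"tz":0.06,"spin":0},{"grip":-1,"tx":0,"ty":0,"tz":0,"spin":0},{"grip":-1,"tx":0,"ty":0,"tz":0,"spin":0}]' 35 | grep -E 'tool_pos|force'
python3 -c "
from h import *
go(.6,-.1,.13)"
```

```text
tool_pos: [0.6088, -0.0926, 0.1141]
contact_force: [0.6, -0.4, -2.5]
finger_force: 35.1
t 19.02 g [ 0.6088 -0.0926  0.1328] yaw -152.71 F [ 0.6 -0.4 -2.5] M [0.13 0.02 0.01] op 0.108 ff 35.1 q7 -1.82 q5 -0.85
shift tx ty tz [0.25 1.12 0.28] spin None
tool_pos: [0.6088, -0.0927, 0.1131]
contact_force: [-0.4, -0.2, -1.6]
finger_force: 35.1
t 19.27 g [ 0.6088 -0.0927  0.1318] yaw -152.71 F [-0.4 -0.2 -1.6] M [0.13 0.04 0.03] op 0.110 ff 35.1 q7 -1.82 q5 -0.85
shift tx ty tz [0.25 1.12 0.18] spin None
tool_pos: [0.6089, -0.0928, 0.1128]
contact_force: [0.0, 0.1, 0.6]
finger_force: 35.1
t 19.52 g [ 0.6089 -0.0928  0.1315] yaw -152.71 F [0.  0.1 0.6] M [ 0.16 -0.01 -0.03] op 0.109 ff 35.1 q7 -1.82 q5 -0.85
shift tx ty tz [0.23 1.13 0.15] spin None
```

Heels have touched the back lips, as expected. I ease the grip so the orange end sinks onto the ledges.

```bash

python3 -m creep '[{"grip":-1,"tx":0,"ty":0,"tz":0,"spin":0},{"grip":-1,"tx":0,"ty":0,"tz":0,"spin":0}]' 14 | grep -E 'tool_pos|force'
python3 cmp.py .138
python3 -m creep '[{"grip":-1,"tx":0,"ty":0,"tz":0,"spin":0},{"grip":-1,"tx":0,"ty":0,"tz":0,"spin":0},{"grip":-1,"tx":0,"ty":0,"tz":0,"spin":0}]' 6 | grep -E 'tool_pos|force'
python3 cmp.py .138
```

```text
tool_pos: [0.609, -0.0927, 0.1127]
contact_force: [0.5, 0.3, 0.1]
finger_force: 14.0
t 19.68 g [ 0.609  -0.0927  0.1314] yaw -152.71 F [0.5 0.3 0.1] M [ 0.2  -0.01  0.02] op 0.107 ff 14.0 q7 -1.82 q5 -0.85
shift tx ty tz [ 0.26  0.03 -1.36] spin 0.09
top low [ 3.1179e+02 -3.6395e+02  2.7410e+01  6.0000e-02  3.0000e-02  7.2350e+01] up [ 3.1720e+02 -3.6405e+02  2.7350e+01  3.5000e-01 -6.0000e-02  1.3882e+02] diff [u0,v,yaw,slope u,slope v,z] [ 5.410e+00 -1.000e-01 -6.000e-02  2.900e-01 -9.000e-02  6.647e+01]
scene low [ 3.0993e+02 -3.6184e+02  2.7040e+01 -1.7000e-01  7.0000e-02  7.2640e+01] up [ 3.1559e+02 -3.6170e+02  2.7250e+01  3.8000e-01  7.0000e-02  1.3922e+02] diff [u0,v,yaw,slope u,slope v,z] [5.650e+00 1.400e-01 2.100e-01 5.600e-01 1.000e-02 6.657e+01]
tool_pos: [0.609, -0.0927, 0.1127]
contact_force: [0.5, 1.0, 0.2]
finger_force: 6.0
t 20.03 g [ 0.609  -0.0927  0.1314] yaw -152.70 F [0.5 1.  0.2] M [0.21 0.   0.01] op 0.112 ff 6.0 q7 -1.82 q5 -0.85
shift tx ty tz [ 0.27  0.03 -1.36] spin 0.1
top low [ 3.1179e+02 -3.6395e+02  2.7410e+01  6.0000e-02  3.0000e-02  7.2350e+01] up [ 3.1721e+02 -3.6408e+02  2.7230e+01  3.4000e-01 -1.5000e-01  1.3879e+02] diff [u0,v,yaw,slope u,slope v,z] [ 5.42 -0.14 -0.18  0.28 -0.18 66.44]
scene low [ 3.0993e+02 -3.6184e+02  2.7040e+01 -1.7000e-01  7.0000e-02  7.2640e+01] up [ 3.1547e+02 -3.6179e+02  2.7300e+01  4.4000e-01  4.0000e-02  1.3930e+02] diff [u0,v,yaw,slope u,slope v,z] [ 5.540e+00  5.000e-02  2.600e-01  6.100e-01 -2.000e-02  6.665e+01]
```

```bash

python3 -m creep '[{"grip":-1,"tx":0,"ty":0,"tz":0,"spin":0},{"grip":-1,"tx":0,"ty":0,"tz":-0.08,"spin":0},{"grip":-1,"tx":0,"ty":0,"tz":-0.07,"spin":0},{"grip":-1,"tx":0,"ty":0,"tz":0,"spin":0},{"grip":-1,"tx":0,"ty":0,"tz":0,"spin":0}]' 3 | grep -E 'tool_pos|force'
python3 cmp.py .138
```

```text
tool_pos: [0.6085, -0.0929, 0.114]
contact_force: [-1.1, 0.2, 0.3]
finger_force: 3.0
t 20.55 g [ 0.6085 -0.0929  0.1327] yaw -152.72 F [-1.1  0.2  0.3] M [ 0.02  0.22 -0.06] op 0.113 ff 3.0 q7 -1.82 q5 -0.85
shift tx ty tz [ 0.27 -0.02 -1.23] spin 0.08
top low [ 3.1179e+02 -3.6395e+02  2.7410e+01  6.0000e-02  3.0000e-02  7.2350e+01] up [ 3.1647e+02 -3.6392e+02  2.7270e+01  1.6500e+00 -9.0000e-02  1.3744e+02] diff [u0,v,yaw,slope u,slope v,z] [ 4.690e+00  2.000e-02 -1.400e-01  1.590e+00 -1.300e-01  6.509e+01]
scene low [ 3.0993e+02 -3.6184e+02  2.7040e+01 -1.7000e-01  7.0000e-02  7.2640e+01] up [ 3.1476e+02 -3.6169e+02  2.7210e+01  1.6400e+00 -1.0000e-02  1.3854e+02] diff [u0,v,yaw,slope u,slope v,z] [ 4.83  0.15  0.18  1.81 -0.07 65.9 ]
```

Tilted about 1.7° now, toes practically on the ledges and lateral error about 0. I raise the grey end 1 mm to clear the back lips, then push 7 mm in so the toes go under the noses.

```bash

python3 -m creep '[{"grip":-1,"tx":0,"ty":0,"tz":-0.1,"spin":0},{"grip":-1,"tx":0,"ty":0,"tz":0,"spin":0},{"grip":-1,"tx":0,"ty":0.15,"tz":0,"spin":0},{"grip":-1,"tx":0,"ty":0.15,"tz":0,"spin":0},{"grip":-1,"tx":0,"ty":0.1,"tz":0,"spin":0},{"grip":-1,"tx":0,"ty":0,"tz":0,"spin":0}]' 4 | grep -E 'tool_pos|force'
python3 cmp.py .138
python3 -m creep '[{"grip":-1,"tx":0,"ty":0.1,"tz":0,"spin":0},{"grip":-1,"tx":0,"ty":0.1,"tz":0,"spin":0},{"grip":-1,"tx":0,"ty":0.1,"tz":0,"spin":0},{"grip":-1,"tx":0,"ty":0,"tz":0,"spin":0}]' 4 | grep -E 'tool_pos|force'
python3 cmp.py .138
```

```text
tool_pos: [0.605, -0.0947, 0.1151]
contact_force: [0.7, -0.4, -1.3]
finger_force: 4.1
t 21.15 g [ 0.605  -0.0947  0.1338] yaw -152.73 F [ 0.7 -0.4 -1.3] M [0.06 0.1  0.01] op 0.116 ff 4.1 q7 -1.82 q5 -0.85
shift tx ty tz [ 0.27 -0.42 -1.12] spin 0.07
top low [ 3.1179e+02 -3.6395e+02  2.7410e+01  6.0000e-02  3.0000e-02  7.2350e+01] up [ 3.1234e+02 -3.6403e+02  2.7450e+01  2.6600e+00 -6.0000e-02  1.3716e+02] diff [u0,v,yaw,slope u,slope v,z] [ 5.500e-01 -8.000e-02  4.000e-02  2.590e+00 -9.000e-02  6.482e+01]
scene low [ 3.0993e+02 -3.6184e+02  2.7040e+01 -1.7000e-01  7.0000e-02  7.2640e+01] up [ 3.1110e+02 -3.6181e+02  2.7200e+01  2.4900e+00  1.4000e-01  1.3798e+02] diff [u0,v,yaw,slope u,slope v,z] [1.160e+00 3.000e-02 1.700e-01 2.660e+00 8.000e-02 6.533e+01]
tool_pos: [0.6024, -0.0961, 0.1151]
contact_force: [-0.4, -0.2, -1.3]
finger_force: 4.1
t 21.58 g [ 0.6024 -0.0961  0.1338] yaw -152.73 F [-0.4 -0.2 -1.3] M [0.07 0.1  0.03] op 0.114 ff 4.1 q7 -1.81 q5 -0.85
shift tx ty tz [ 0.27 -0.71 -1.12] spin 0.07
top low [ 3.1179e+02 -3.6395e+02  2.7410e+01  6.0000e-02  3.0000e-02  7.2350e+01] up [ 3.0959e+02 -3.6403e+02  2.6240e+01  2.3900e+00 -1.0000e-01  1.3696e+02] diff [u0,v,yaw,slope u,slope v,z] [-2.2  -0.08 -1.17  2.33 -0.14 64.61]
scene low [ 3.0993e+02 -3.6184e+02  2.7040e+01 -1.7000e-01  7.0000e-02  7.2640e+01] up [ 3.0805e+02 -3.6173e+02  2.7140e+01  2.5500e+00  5.0000e-02  1.3802e+02] diff [u0,v,yaw,slope u,slope v,z] [-1.880e+00  1.100e-01  1.000e-01  2.730e+00 -2.000e-02  6.538e+01]
```

Toes are about 2 mm under the noses with no resisting force. Now I lower the grey end gently, easing back slightly as the tote levels.

```bash

python3 -m creep '[{"grip":-1,"tx":0,"ty":0.05,"tz":0,"spin":0},{"grip":-1,"tx":0,"ty":0,"tz":0.1,"spin":0},{"grip":-1,"tx":0,"ty":-0.04,"tz":0.1,"spin":0},{"grip":-1,"tx":0,"ty":-0.04,"tz":0.1,"spin":0},{"grip":-1,"tx":0,"ty":-0.04,"tz":0.1,"spin":0},{"grip":-1,"tx":0,"ty":0,"tz":0,"spin":0},{"grip":-1,"tx":0,"ty":0,"tz":0,"spin":0}]' 4 | grep -E 'tool_pos|force'
python3 cmp.py .137
python3 -m creep '[{"grip":-1,"tx":0,"ty":-0.04,"tz":0.1,"spin":0},{"grip":-1,"tx":0,"ty":-0.04,"tz":0.1,"spin":0},{"grip":-1,"tx":0,"ty":0,"tz":0,"spin":0},{"grip":-1,"tx":0,"ty":0,"tz":0,"spin":0}]' 4 | grep -E 'tool_pos|force'
python3 cmp.py .136
```

```text
tool_pos: [0.6033, -0.0955, 0.111]
contact_force: [-0.5, 0.1, -0.4]
finger_force: 4.0
t 22.27 g [ 0.6033 -0.0955  0.1297] yaw -152.70 F [-0.5  0.1 -0.4] M [0.11 0.04 0.01] op 0.116 ff 4.0 q7 -1.81 q5 -0.86
shift tx ty tz [ 0.28 -0.61 -1.53] spin 0.1
top low [ 3.1179e+02 -3.6395e+02  2.7410e+01  6.0000e-02  3.0000e-02  7.2350e+01] up [ 3.1084e+02 -3.6417e+02  2.7080e+01  7.7000e-01  1.0000e-02  1.3596e+02] diff [u0,v,yaw,slope u,slope v,z] [-9.500e-01 -2.200e-01 -3.300e-01  7.100e-01 -2.000e-02  6.361e+01]
scene low [ 3.0993e+02 -3.6184e+02  2.7040e+01 -1.7000e-01  7.0000e-02  7.2640e+01] up [ 3.0931e+02 -3.6180e+02  2.7210e+01  9.7000e-01  1.1000e-01  1.3636e+02] diff [u0,v,yaw,slope u,slope v,z] [-6.300e-01  5.000e-02  1.800e-01  1.140e+00  4.000e-02  6.372e+01]
tool_pos: [0.6039, -0.0952, 0.109]
contact_force: [0.4, 0.4, 0.0]
finger_force: 4.0
t 22.7 g [ 0.6039 -0.0952  0.1277] yaw -152.70 F [0.4 0.4 0. ] M [0.14 0.06 0.  ] op 0.115 ff 4.0 q7 -1.81 q5 -0.86
shift tx ty tz [ 0.27 -0.53 -1.73] spin 0.1
top low [ 3.1179e+02 -3.6395e+02  2.7410e+01  6.0000e-02  3.0000e-02  7.2350e+01] up [ 3.1168e+02 -3.6421e+02  2.7130e+01  1.6000e-01 -3.2000e-01  1.3561e+02] diff [u0,v,yaw,slope u,slope v,z] [-0.11 -0.26 -0.28  0.1  -0.36 63.26]
scene low [ 3.0993e+02 -3.6184e+02  2.7040e+01 -1.7000e-01  7.0000e-02  7.2640e+01] up [ 3.0984e+02 -3.6178e+02  2.7240e+01  1.7000e-01  4.0000e-02  1.3560e+02] diff [u0,v,yaw,slope u,slope v,z] [-1.000e-01  7.000e-02  2.100e-01  3.500e-01 -2.000e-02  6.296e+01]
```

Level, centres in line, 63 mm up. One more small lowering, then release and back straight up.

```bash

python3 -m creep '[{"grip":-1,"tx":0,"ty":0,"tz":0.04,"spin":0},{"grip":-1,"tx":0,"ty":0,"tz":0,"spin":0},{"grip":-1,"tx":0,"ty":0,"tz":0,"spin":0}]' 4 | grep -E 'tool_pos|force'
python3 -m creep '[{"grip":-0.7,"tx":0,"ty":0,"tz":0,"spin":0},{"grip":-0.6,"tx":0,"ty":0,"tz":0,"spin":0},{"grip":-0.4,"tx":0,"ty":0,"tz":0,"spin":0},{"grip":-0.2,"tx":0,"ty":0,"tz":0,"spin":0},{"grip":-0.1,"tx":0,"ty":0,"tz":0,"spin":0},{"grip":-0.1,"tx":0,"ty":0,"tz":-1.5,"spin":0},{"grip":-0.1,"tx":0,"ty":0,"tz":-3,"spin":0},{"grip":-0.1,"tx":0,"ty":0,"tz":-4,"spin":0}]'| grep -E 'tool_pos|force|open'
python3 -m creep '[{"grip":1,"tx":0,"ty":0,"tz":-3,"spin":0},{"grip":1,"tx":0,"ty":0,"tz":-1,"spin":0},{"grip":1,"tx":0,"ty":0,"tz":0,"spin":0}]'>/dev/null
python3 cmp.py .136
python3 - <<'E'
from h import *
for n in ['top','scene']:
    p,W,c=cloud(n); cv2.imwrite(f'pics/{n}4.png',p[:,:,::-1]); z=W[...,2]
    b=(z>.122)&(z<.16)&(abs(W[...,0]-.53)<.06)&(abs(W[...,1]-.035)<.055)
    print(n,b.sum(),W[b].mean(0),rect(W[b][:,:2]))
E
```

```text
tool_pos: [0.604, -0.0953, 0.1088]
contact_force: [0.6, 0.3, 0.0]
finger_force: 4.0
tool_pos: [0.6021, -0.0943, 0.1922]
contact_force: [1.1, 0.9, 0.6]
opening: 0.45
finger_force: 0.0
t 23.97 g [ 0.6053 -0.0961  0.2553] yaw -152.71 F [-0.1  0.9 -0.6] M [0.03 0.13 0.05] op 0.653 ff 0.0 q7 -1.93 q5 -0.70
shift tx ty tz [ 0.09 -0.4  11.03] spin 0.09
top low [ 3.1179e+02 -3.6395e+02  2.7410e+01  6.0000e-02  3.0000e-02  7.2350e+01] up [ 3.1180e+02 -3.6423e+02  2.7100e+01  1.1000e-01 -1.0000e-02  1.3520e+02] diff [u0,v,yaw,slope u,slope v,z] [ 2.000e-02 -2.800e-01 -3.100e-01  5.000e-02 -5.000e-02  6.285e+01]
scene low [ 3.0993e+02 -3.6184e+02  2.7040e+01 -1.7000e-01  7.0000e-02  7.2640e+01] up [ 3.1004e+02 -3.6180e+02  2.7210e+01 -4.0000e-02  1.3000e-01  1.3553e+02] diff [u0,v,yaw,slope u,slope v,z] [1.000e-01 5.000e-02 1.800e-01 1.300e-01 6.000e-02 6.289e+01]
top 0 [nan nan nan] (0.0, 0.0, 0.0, 0.0, 0.0)
scene 39 [0.5262407  0.03484038 0.1263187 ] (526.3512573242188, 34.95748519897461, 13.278286933898926, 12.227869033813477, 32.6677360534668)<stdin>:5: RuntimeWarning: Mean of empty slice.
  ret = um.true_divide(
```

View pics/scene4.png

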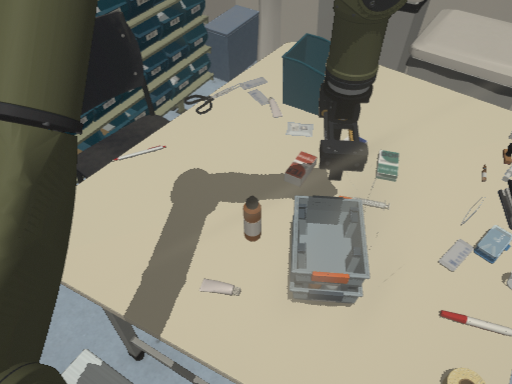

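The scene view shows the totes stacked, rims parallel, orange bar at the near end (331,278) above the packed tote's grey bar, and the bottle upright at (253,218). Now the bottle.

```bash

python3 -c "
from h import *
go(.5307,.0347,.2553)"
```

```text
t 24.17 g [ 0.6029 -0.0944  0.2504] yaw -152.70 F [0.3 0.8 0.2] M [0.07 0.14 0.04] op 0.835 ff 0.0 q7 -1.93 q5 -0.70
shift tx ty tz [-14.79   0.5   -0.45] spin None
```

```bash

python3 -m creep '[{"grip":1,"tx":-2,"ty":0,"tz":0,"spin":0},{"grip":1,"tx":-3.5,"ty":0,"tz":0,"spin":0},{"grip":1,"tx":-3.5,"ty":0,"tz":0,"spin":0},{"grip":1,"tx":-3.5,"ty":0.5,"tz":0,"spin":0},{"grip":1,"tx":-2.3,"ty":0,"tz":0,"spin":0},{"grip":1,"tx":0,"ty":0,"tz":2.5,"spin":0},{"grip":1,"tx":0,"ty":0,"tz":3,"spin":0},{"grip":1,"tx":0,"ty":0,"tz":0,"spin":0}]'>/dev/null
python3 -m creep '[{"grip":1,"tx":0,"ty":0,"tz":0,"spin":0},{"grip":1,"tx":0,"ty":0,"tz":0,"spin":0}]'>/dev/null
python3 - <<'E'
from h import *
go(.5307,.0347,.0925)
p,W,c=cloud('wrist'); z=W[...,2]
b=(z>.11)&(z<.16)&(abs(W[...,0]-.53)<.06)&(abs(W[...,1]-.035)<.055)
print(b.sum(),W[b].mean(0),rect(W[b][:,:2]),z[b].max())
E
```

```text
t 25.0 g [0.5318 0.0332 0.1977] yaw -152.77 F [-0.3 -0.5 -0.2] M [0.02 0.12 0.04] op 1.001 ff 0.0 q7 -1.98 q5 -0.82
shift tx ty tz [-0.19  0.02 10.52] spin None
871 [0.53141142 0.03341159 0.1202621 ] (530.4437866210938, 35.39471435546875, 25.57738494873047, 25.392446517944336, 121.4926700592041) 0.13049286925898199
```

```bash

python3 -m creep '[{"grip":1,"tx":-0.2,"ty":0,"tz":2.5,"spin":0},{"grip":1,"tx":0,"ty":0,"tz":3,"spin":0},{"grip":1,"tx":0,"ty":0,"tz":3,"spin":0},{"grip":1,"tx":0,"ty":0,"tz":1.5,"spin":0},{"grip":1,"tx":0,"ty":0,"tz":0.5,"spin":0},{"grip":1,"tx":0,"ty":0,"tz":0,"spin":0},{"grip":0.3,"tx":0,"ty":0,"tz":0,"spin":0},{"grip":0,"tx":0,"ty":0,"tz":0,"spin":0}]' 12 |grep -E 'tool|force'
python3 -m creep '[{"grip":-0.15,"tx":0,"ty":0,"tz":0,"spin":0},{"grip":-0.3,"tx":0,"ty":0,"tz":0,"spin":0},{"grip":-0.5,"tx":0,"ty":0,"tz":0,"spin":0},{"grip":-0.8,"tx":0,"ty":0,"tz":0,"spin":0},{"grip":-1,"tx":0,"ty":0,"tz":0,"spin":0},{"grip":-1,"tx":0,"ty":0,"tz":0,"spin":0}]' 12 
python3 -c "
from h import *
go(.5265,-.138,.25)"
```

```text
tool_pos: [0.532, 0.0354, 0.0752]
contact_force: [-0.6, -0.8, -0.3]
finger_force: 0.0
clock: 26.22
tool_pos: [0.5307, 0.0358, 0.0738]
eef_rot: [0.854, -0.52, 0.0, -0.0]
contact_force: [0.3, -0.0, 0.6]
opening: 0.429
finger_force: 12.0
t 26.22 g [0.5307 0.0358 0.0925] yaw -152.70 F [ 0.3 -0.   0.6] M [ 0.09  0.1  -0.03] op 0.429 ff 12.0 q7 -1.88 q5 -0.97
shift tx ty tz [ 15.25   8.35 -15.75] spin None
```

```bash

python3 -m creep '[{"grip":-1,"tx":0,"ty":0,"tz":-0.6,"spin":0},{"grip":-1,"tx":0,"ty":0,"tz":-1.5,"spin":0},{"grip":-1,"tx":0,"ty":0,"tz":-2.5,"spin":0},{"grip":-1,"tx":0,"ty":0,"tz":-3,"spin":0},{"grip":-1,"tx":0,"ty":0,"tz":-3,"spin":0},{"grip":-1,"tx":0,"ty":0,"tz":-2.8,"spin":0},{"grip":-1,"tx":0,"ty":0,"tz":-2,"spin":0},{"grip":-1,"tx":0,"ty":0,"tz":-1,"spin":0}]' 12 |grep -E 'tool|force'
python3 -m creep '[{"grip":-1,"tx":0.8,"ty":0.4,"tz":-0.2,"spin":0},{"grip":-1,"tx":1.7,"ty":0.9,"tz":0,"spin":0},{"grip":-1,"tx":2.6,"ty":1.4,"tz":0,"spin":0},{"grip":-1,"tx":2.8,"ty":1.6,"tz":0,"spin":0},{"grip":-1,"tx":2.8,"ty":1.6,"tz":0,"spin":0},{"grip":-1,"tx":2.4,"ty":1.3,"tz":0,"spin":0},{"grip":-1,"tx":1.5,"ty":0.8,"tz":0,"spin":0},{"grip":-1,"tx":0.6,"ty":0.3,"tz":0,"spin":0}]' 12 |grep -E 'tool|force'
python3 -m creep '[{"grip":-1,"tx":0,"ty":0,"tz":0,"spin":0},{"grip":-1,"tx":0,"ty":0,"tz":0,"spin":0}]' 12 |grep -E 'tool|force'
python3 -c "
from h import *
go(.5265,-.138,.1695)"
```

```text
tool_pos: [0.5316, 0.0353, 0.2405]
contact_force: [-0.5, -0.4, -0.3]
finger_force: 12.0
tool_pos: [0.525, -0.1415, 0.2389]
contact_force: [0.4, -1.0, 0.4]
finger_force: 12.0
tool_pos: [0.5262, -0.1365, 0.2388]
contact_force: [0.2, 1.0, -1.0]
finger_force: 12.0
t 27.72 g [ 0.5262 -0.1365  0.2575] yaw -152.70 F [ 0.2  1.  -1. ] M [ 0.1   0.13 -0.01] op 0.426 ff 12.0 q7 -1.84 q5 -0.64
shift tx ty tz [0.17 0.04 8.8 ] spin None
```

```bash

python3 -m creep '[{"grip":-1,"tx":0,"ty":0,"tz":0.8,"spin":0},{"grip":-1,"tx":0,"ty":0,"tz":1.6,"spin":0},{"grip":-1,"tx":0,"ty":0,"tz":2,"spin":0},{"grip":-1,"tx":0,"ty":0,"tz":1.8,"spin":0},{"grip":-1,"tx":0,"ty":0,"tz":1.2,"spin":0},{"grip":-1,"tx":0,"ty":0,"tz":0.6,"spin":0},{"grip":-1,"tx":0,"ty":0,"tz":0.2,"spin":0},{"grip":-1,"tx":0,"ty":0,"tz":0,"spin":0}]' 12 |grep -E 'tool|force'
python3 -m creep '[{"grip":-1,"tx":0,"ty":0,"tz":0,"spin":0},{"grip":-1,"tx":0,"ty":0,"tz":0,"spin":0}]' 12 |grep -E 'tool|force'
python3 -m creep '[{"grip":-1,"tx":0,"ty":0,"tz":0.15,"spin":0},{"grip":-1,"tx":0,"ty":0,"tz":0,"spin":0},{"grip":-1,"tx":0,"ty":0,"tz":0,"spin":0}]' 12 |grep -E 'tool|force'
```

```text
tool_pos: [0.5266, -0.1365, 0.1573]
contact_force: [0.1, 0.2, 0.6]
finger_force: 12.0
tool_pos: [0.5272, -0.1374, 0.1584]
contact_force: [0.7, -1.2, -0.8]
finger_force: 12.0
tool_pos: [0.5267, -0.1374, 0.1564]
contact_force: [-1.0, -0.2, -0.1]
finger_force: 12.0
```

```bash

python3 -m creep '[{"grip":-1,"tx":0,"ty":0,"tz":0.2,"spin":0},{"grip":-1,"tx":0,"ty":0,"tz":0.2,"spin":0},{"grip":-1,"tx":0,"ty":0,"tz":0.06,"spin":0},{"grip":-1,"tx":0,"ty":0,"tz":0,"spin":0},{"grip":-1,"tx":0,"ty":0,"tz":0,"spin":0}]' 12 |grep -E 'tool|force'
python3 -m creep '[{"grip":-1,"tx":0,"ty":0,"tz":0.06,"spin":0},{"grip":-1,"tx":0,"ty":0,"tz":0,"spin":0},{"grip":-1,"tx":0,"ty":0,"tz":0,"spin":0}]' 12 |grep -E 'tool|force'
python3 -m creep '[{"grip":-1,"tx":0,"ty":0,"tz":0.06,"spin":0},{"grip":-1,"tx":0,"ty":0,"tz":0,"spin":0},{"grip":-1,"tx":0,"ty":0,"tz":0,"spin":0}]' 12 |grep -E 'tool|force'
```

```text
tool_pos: [0.5266, -0.1374, 0.1515]
contact_force: [0.1, -0.2, -1.2]
finger_force: 12.0
tool_pos: [0.5266, -0.1374, 0.151]
contact_force: [-0.5, -0.5, -0.9]
finger_force: 12.0
tool_pos: [0.5268, -0.1375, 0.1507]
contact_force: [-0.6, -0.1, 3.1]
finger_force: 12.0
```

Contact at the expected height. I release, rise and back away, then check.

```bash

python3 -m creep '[{"grip":-0.1,"tx":0,"ty":0,"tz":0,"spin":0},{"grip":0.1,"tx":0,"ty":0,"tz":0,"spin":0},{"grip":0.4,"tx":0,"ty":0,"tz":0,"spin":0},{"grip":0.8,"tx":0,"ty":0,"tz":0,"spin":0},{"grip":1,"tx":0,"ty":0,"tz":0,"spin":0},{"grip":1,"tx":0,"ty":0,"tz":0,"spin":0},{"grip":1,"tx":0,"ty":0,"tz":-1.5,"spin":0},{"grip":1,"tx":0,"ty":0,"tz":-3,"spin":0}]' 12 |grep -E 'tool|force'
python3 -m creep '[{"grip":1,"tx":0,"ty":0,"tz":-3.5,"spin":0},{"grip":1,"tx":0,"ty":0,"tz":-3.5,"spin":0},{"grip":1,"tx":0,"ty":0,"tz":-2,"spin":0},{"grip":1,"tx":-2,"ty":0,"tz":0,"spin":0},{"grip":1,"tx":-3.5,"ty":0,"tz":0,"spin":0},{"grip":1,"tx":-3.5,"ty":0,"tz":0,"spin":0},{"grip":1,"tx":-3.5,"ty":0,"tz":0,"spin":0},{"grip":1,"tx":-3.5,"ty":0,"tz":0,"spin":0}]' 12 |grep -E 'tool|force'
python3 -m creep '[{"grip":1,"tx":-2,"ty":0,"tz":0,"spin":0},{"grip":1,"tx":0,"ty":0,"tz":0,"spin":0},{"grip":1,"tx":0,"ty":0,"tz":0,"spin":0}]' >/dev/null
python3 cmp.py .136
python3 -c "
from h import *
p,d=optics.snapshot('scene'); q,_=optics.snapshot('top')
a=cv2.resize(p[170:310,240:400,::-1],None,fx=2.5,fy=2.5); b=cv2.resize(q[140:280,240:400,::-1],None,fx=2.5,fy=2.5)
cv2.imwrite('pics/fin.png',np.hstack([a,b]))"
```

```text
tool_pos: [0.5247, -0.1362, 0.1933]
contact_force: [-0.2, 0.1, 0.0]
finger_force: 0.0
tool_pos: [0.4523, 0.0059, 0.2854]
contact_force: [0.1, 0.3, 0.3]
finger_force: 0.0
t 31.3 g [0.4439 0.0234 0.3041] yaw -152.57 F [0.7 0.1 0.1] M [ 0.07  0.13 -0.04] op 0.999 ff 0.0 q7 -2.13 q5 -0.58
shift tx ty tz [18.18 -9.27 15.91] spin 0.23
top low [ 3.1179e+02 -3.6395e+02  2.7410e+01  6.0000e-02  3.0000e-02  7.2350e+01] up [ 3.1188e+02 -3.6398e+02  2.7340e+01  4.0000e-02 -1.9000e-01  1.3546e+02] diff [u0,v,yaw,slope u,slope v,z] [ 9.000e-02 -3.000e-02 -7.000e-02 -2.000e-02 -2.300e-01  6.312e+01]
scene low [ 3.0993e+02 -3.6184e+02  2.7040e+01 -1.7000e-01  7.0000e-02  7.2640e+01] up [ 3.1027e+02 -3.6170e+02  2.7170e+01 -1.0000e-02 -8.0000e-02  1.3570e+02] diff [u0,v,yaw,slope u,slope v,z] [ 0.34  0.15  0.13  0.16 -0.14 63.05]
```

View pics/fin.png

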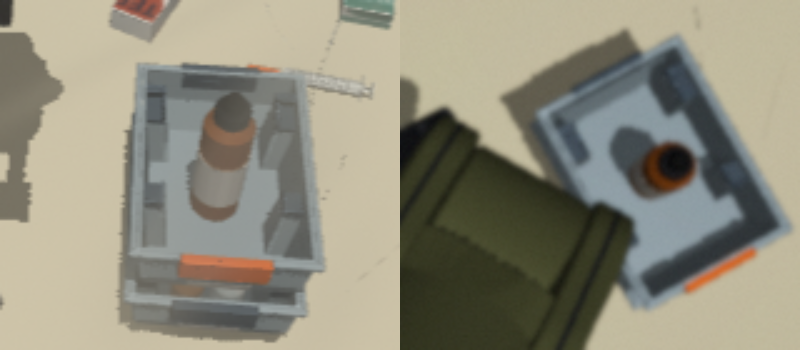

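The final crop shows the bottle upright in the upper tote (left panel 222,155; right panel 670,165). The stack is level, 63 mm up, with the orange bar above the grey one, and the robot is clear of everything.

```bash
python3 -c "
from plant import workorder
print(workorder.finish_job())"
```

```text
the job is handed in; nothing more can be done
None
```

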